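# Close the paste jars and load the mixer's counterweights

### The arm

A 6-joint arm with a two-finger parallel gripper is mounted at the origin on a cart in front of the work surface, level with it; the furniture and walls round the work are solid. World frame = base frame: x ahead of the robot, y to its left, z up, the work surface at z = 0. Lengths are in m, angles in degrees, forces in N, time in s.
With the tool pointing down it reaches from about 0.3 to 0.75 m from the base axis. Payload 8.5 kg.
Tool frame: the origin (TCP) lies midway between the tips of the shut fingers; the grasp point (between the pads) lies 19 mm behind it; z points along the fingers, y is the line along which they close (so a half turn about z gives the same grasp; the last joint's range is limited). The gripper opens to 85 mm and grips with 20 to 120 N. Pads are 22 mm wide; open, the fingers measure 114 mm over their backs; the gripper's body (76 mm by 85 mm) begins 54 mm behind the grasp point. The pads swing forward as they close: fully open they stand 13 mm farther back than shut.
Start: joints at [61.633, 21.807, 74.336, -0, 83.858, -12.336], TCP at [0.152, 0.529, 0.231] pointing down, gripper open.
Joint ranges: [-178.18, 178.18], [-50.72, 133.34], [12.68, 142.11], [-81.47, 261.47], [9.98, 163.14], [-165.26, 165.26]. Speed limits (degrees/s): [136.94, 136.94, 180, 180, 180, 180].

### API

Orientations are given as [roll, pitch, yaw] about the fixed x, y, z axes, in that order (R = Rz(yaw) Ry(pitch) Rx(roll)).
In Python, from plant import r, viewer gives the robot as it stands.
- The arm moves only by the tool drive_tool, never from a script. Its argument "steps" is a list that holds one entry, the list of rows, each a list of 4 numbers: the shift along the tool's x, y, z in cm, then the turn about the tool's z in rad. A call has 1 to 8 rows; each row is the pose to reach, as a shift and turn from the pose commanded when the call began, along the tool's axes at that moment; what a row does not reach only later rows make up. A row lasts 1/10 s, in which the tool goes at most 50 mm and 8.59 degrees, less where a joint would pass 70% of its speed; a pose out of reach is approached as far as the arm can. A call with a gripper value outside its range is refused whole. "hand" is the finger opening in cm, from 0 to 8.54, set as the call begins (left out, the last holds). The fingers move at their own pace and stop on an object; "newtons" is the grip in N (left out, the last holds). Time passes only in rows, so rows that repeat a pose let the fingers close. It gives the time, the measured TCP pose, the force, the opening and the grip force at its end, in the units of the state.
- r.state(): the state, without advancing time (a new reading comes with each control period).
- viewer.capture(name): name is "scene" or "top" or "wrist"; returns (picture, depth): 420x560x3 uint8, red, green, blue; 420x560 float32, m along the optical axis (not along the pixel's ray), 0 where there is no reading.
- viewer.camera_model(name): a dict with "K" (3x3 intrinsics, pixels), "rvec" (rotation vector, rad) and "tvec" (3), from world to camera coordinates, as OpenCV has them. Camera axes: x right, y down, z forward; pixel columns grow to the right and rows downward; lengths in m; the calibration is good to about 2 mm. A picture is of the moment at which its call begins: read the wrist's pose just before it. camera_model takes no time and is no camera call; for the wrist camera it gives the pose at the moment of the call.
- r.close_job(): hands the job in; it is judged then, once.
The state is a dict: "time": time; "joint_pos": joint angles; "qvel": joint speeds; "joint_efforts": joint torques, N m; "tcp_pos": TCP position; "ee_rot": TCP orientation; "force": force on the tool from outside, world axes, zero at the start; "ft_torque": the same for the moment, N m; "grip_width": opening from 0.0 (shut) to 1.0 (fully open); "grip_force": force on a finger pad.
Only numpy, scipy, OpenCV 4.12 (cv2) and the standard library are available. Lean on these libraries where they do the work, as an engineer would, in place of code of your own. Each camera call takes 0.05 s, during which the arm holds its last target. There are 200 camera calls.

### The job

Get the paste mixer ready: screw the caps of all three jars fully home (clockwise) and slide every slotted steel weight that is laid out sideways onto the stem of the counterweight post, stacked flat with the stem at the bottom of each slot and no two slots pointing the same way: turn them about a quarter turn or more apart. When all that is done, press the green start button right down; leave the screwdriver, cutters and tape roll alone.

Things in the scene. Friction and masses are not known exactly. Their poses are not given: they have to be found in the camera images.
- jar_carrier: blue base plate, 80 x 270 x 18 mm, fixed, carrying three fixed white jars in a row and a start button on a lug in front; origin on its underside below the middle jar, z up, jar centres at y = +90, 0 and -90 mm of its frame, button at x = -68, y = +45 mm (left, middle, right seen from the robot); -x is the jars' front. Left of the work, from y = -0.07 m on, stand a 160 mm high tray stack and a taller press: pass over them.
- cap_1 (a joint): angle of the left jar's screw cap, rad: 0 = fully home (hard stop), growing to 4.5 as it is unscrewed anticlockwise seen from above; close it clockwise. It stays where left (friction about 0.08 N m) and does not rise. A red line on the cap's top and side stands over the red upright mark on the jar's front when home.
- cap_1_top (a point): centre of the top face of the left jar's cap, on its turning axis, 86 mm above the table. Black ribbed cap, 50 mm across, 24 mm tall (underside 62 mm above the table). The fixed white jar below is 58 mm across, its shoulder up to 60 mm above the table.
- cap_2 (a joint): angle of the middle jar's screw cap, rad: 0 = fully home (hard stop), growing to 4.5 as it is unscrewed anticlockwise seen from above; close it clockwise. It stays where left (friction about 0.08 N m) and does not rise. A red line on the cap's top and side stands over the red upright mark on the jar's front when home.
- cap_2_top (a point): centre of the top face of the middle jar's cap, on its turning axis, 86 mm above the table. Black ribbed cap, 50 mm across, 24 mm tall (underside 62 mm above the table). The fixed white jar below is 58 mm across, its shoulder up to 60 mm above the table.
- cap_3 (a joint): angle of the right jar's screw cap, rad: 0 = fully home (hard stop), growing to 4.5 as it is unscrewed anticlockwise seen from above; close it clockwise. It stays where left (friction about 0.08 N m) and does not rise. A red line on the cap's top and side stands over the red upright mark on the jar's front when home.
- cap_3_top (a point): centre of the top face of the right jar's cap, on its turning axis, 86 mm above the table. Black ribbed cap, 50 mm across, 24 mm tall (underside 62 mm above the table). The fixed white jar below is 58 mm across, its shoulder up to 60 mm above the table.
- post_seat (a point): centre of the flat top of the fixed post's pedestal (52 mm across), 30 mm above the table, where the lowest weight lies. Blue foot 90 mm across, 8 mm high; above the pedestal an upright steel stem 10 mm across with a round head 22 mm across, 73 to 80 mm above the table, too wide for the slots: weights go on from the side only.
- weight_1: loose dark steel disc weight, 62 mm across, 12 mm thick, 0.15 kg, lying flat; two rim flats 56 mm apart facing its +y and -y are the place to grip. A slot 14 mm wide, round end (7 mm radius) about the disc centre, runs out through the rim along its +x, mouth flared to 20 mm. Origin: centre of the underside; z up. May be absent.
- weight_1_mouth (a point): middle of this weight's slot mouth, 30 mm from the disc's centre along its +x, at half thickness
- weight_2: loose dark steel disc weight, 62 mm across, 12 mm thick, 0.15 kg, lying flat; two rim flats 56 mm apart facing its +y and -y are the place to grip. A slot 14 mm wide, round end (7 mm radius) about the disc centre, runs out through the rim along its +x, mouth flared to 20 mm. Origin: centre of the underside; z up. May be absent.
- weight_2_mouth (a point): middle of this weight's slot mouth, 30 mm from the disc's centre along its +x, at half thickness
- weight_3: loose dark steel disc weight, 62 mm across, 12 mm thick, 0.15 kg, lying flat; two rim flats 56 mm apart facing its +y and -y are the place to grip. A slot 14 mm wide, round end (7 mm radius) about the disc centre, runs out through the rim along its +x, mouth flared to 20 mm. Origin: centre of the underside; z up. May be absent.
- weight_3_mouth (a point): middle of this weight's slot mouth, 30 mm from the disc's centre along its +x, at half thickness
- start_button (a joint): travel of the start button, m: 0 up, 0.006 fully down (about 5 N); it springs back
- start_button_top (a point): centre of the top of the green start button (32 mm across) in a yellow round housing on the front lug of the jars' base plate, about 40 mm above the table; press it straight down.
- screwdriver_red: loose red-handled screwdriver, 189 mm long, bystander; origin under its middle
- cutters: loose side cutters with red handles, 126 mm long, bystander; origin under their middle
- tape_roll: loose roll of masking tape, 100 mm across, 25 mm high, bystander; origin under its middle
Things that resemble listed ones, but are neither listed nor needed, are in the scene too. What is shaped like the weight_1 but purple or white is not meant.

How it is judged (in metres and radians):
On the way, in this order (a step that is already met when the one before it is completed fails the run):
1. all three caps are screwed home and every weight lies flat on the stem with its slot turned away from the others (value of joint each of cap_1, cap_2, cap_3 below 0.1 rad and horizontal distance between each of weight_1, weight_2, weight_3 and post_seat below 0.007 m and z of weight_1 in the frame of post_seat between -0.004 and 0.03 m and angle between each of weight_1, weight_2, weight_3's own z axis and vertical below 0.12 rad and z of weight_2 in the frame of post_seat between -0.004 and 0.03 m and z of weight_3 in the frame of post_seat between -0.004 and 0.03 m and horizontal distance between weight_1_mouth and weight_2_mouth above 0.03 m and horizontal distance between each of weight_1_mouth, weight_2_mouth and weight_3_mouth above 0.03 m), for 0.2 s.
2. the start button is pressed down (value of joint start_button above 0.004 m), for 0.05 s.
At the end, for the whole second after the job is handed in: All three caps within 0.1 rad of their stop; every weight present within 7 mm of the stem axis, flat (0.12 rad) in the stack on the pedestal; any two slot mouths at least 30 mm (60 degrees) apart seen from above; the button was pressed after all that was done (all of step 1); the robot touches nothing.
It fails at once if a bystander (screwdriver_red) is moved more than 30 mm (distance of screwdriver_red from where it was at the start of the episode above 0.03 m).
It fails at once if a bystander (cutters) is moved more than 30 mm (distance of cutters from where it was at the start of the episode above 0.03 m).
It fails at once if a bystander (tape_roll) is moved more than 30 mm (distance of tape_roll from where it was at the start of the episode above 0.03 m).
Of weight_1, weight_2, weight_3 only 2 to 3 are there at a start; the rules pass over those that are not, and their reading is None.
At some moment in a run one of weight_1, weight_2, weight_3 may be knocked a few centimetres aside while the robot is not near it.
Once in a run the grip may slacken for a moment while it holds something.
It also fails if it takes over 210 s, if anything falls off the work surface, if the arm or the gripper's body presses on something with over 40 N, if the wrist force passes 120 N, or if a joint passes its speed limit or range.

## Working session

There is one attempt and no reset: what is moved stays moved. The work goes in short steps, Python scripts to look and compute and a tool call to move; the robot and the scene stay as the last step left them, time stands still between calls to the robot, and variables do not carry over. Pictures are saved under pics/ and viewed, at most 14 in all, crops included, and the job is handed in when it is done.

Besides the shell and the picture viewer there is one more tool, called after "Emit:" as name(argument=value, ...) on one line, values as JSON. drive_tool: Moves the arm, as the interface text tells. Its arguments: {"type":"object","properties":{"steps":{"type":"array"},"hand":{"type":"number"},"newtons":{"type":"number"}},"required":["steps"]}

```bash
ls; mkdir -p pics; cat > h.py <<'E'
import numpy as np, cv2
from plant import r, viewer
def cap(n):
    m=viewer.camera_model(n); p,d=viewer.capture(n)
    return p,d,m
def save(p,f): cv2.imwrite('pics/'+f,cv2.cvtColor(p,cv2.COLOR_RGB2BGR))
def pts(d,m):
    K=np.array(m['K']);R=cv2.Rodrigues(np.array(m['rvec'],float))[0];t=np.array(m['tvec'],float).ravel()
    v,u=np.mgrid[:d.shape[0],:d.shape[1]]
    c=np.stack([(u-K[0,2])/K[0,0]*d,(v-K[1,2])/K[1,1]*d,d],-1)
    return (c-t)@R
def onplane(u,v,z,m):
    K=np.array(m['K']);R=cv2.Rodrigues(np.array(m['rvec'],float))[0];t=np.array(m['tvec'],float).ravel()
    ray=R.T@np.linalg.solve(K,[u,v,1.]);o=-R.T@t
    return o+ray*(z-o[2])/ray[2]
E
python3 - <<'E'
from h import *
for n in('top','scene'):
    p,d,m=cap(n); save(p,n+'0.png'); np.savez('/tmp/'+n,p=p,d=d,**{k:np.array(v) for k,v in m.items()})
    R=cv2.Rodrigues(np.array(m['rvec'],float))[0];print(n,-R.T@np.array(m['tvec']).ravel())
print(r.state())
E
```

```text
pics
top [ 0.35441527 -0.26067009  1.19243435]
scene [0.50038728 0.31616565 1.17073705]
{'time': 0.1, 'joint_pos': array([ 6.16315632e+01,  2.18378094e+01,  7.43792938e+01,  1.01395893e-03,
        8.38573929e+01, -1.23372996e+01]), 'qvel': array([ 0.03284148, -0.1127788 , -0.0855596 ,  0.03364138, -0.00404498,
        0.10506031]), 'joint_efforts': array([ 4.98658977e-03, -4.49219191e+01, -2.31659085e+01, -1.36496128e-04,
        3.61271137e-03,  5.27956865e-05]), 'tcp_pos': array([0.15177464, 0.52837661, 0.23077372]), 'ee_rot': array([-1.79927440e+02, -1.69020339e-02,  1.63968743e+02]), 'force': array([ 0.15125697,  0.21290718, -0.02321546]), 'ft_torque': array([-0.00504593,  0.07350446, -0.02943026]), 'grip_force': 0.0, 'grip_width': 0.9971156571292386}
```

View pics/top0.png

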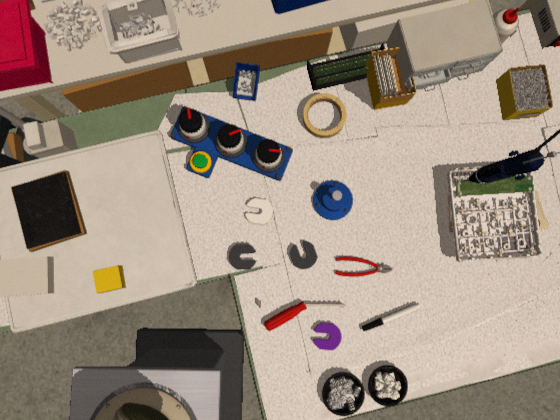

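View pics/scene0.png

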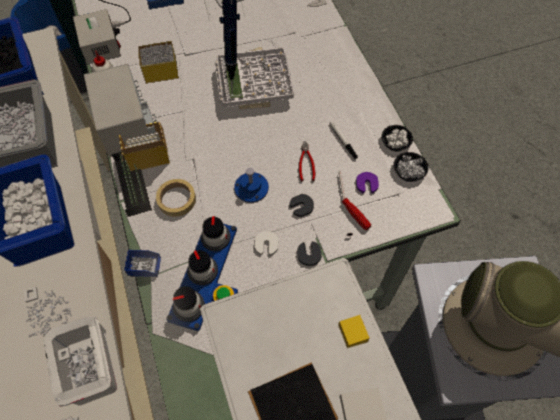

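```bash
cat > a.py <<'E'
from h import *
for n in('top','scene'):
    z=np.load('/tmp/'+n+'.npz');p,d=z['p'],z['d'];P=pts(d,z);print(n)
    L=dict(top=[(190,124),(231,138),(268,153),(201,161),(337,196),(242,256),(303,254),(258,210),(360,266),(285,316),(323,115),(45,200),(120,280),(100,400),(330,335),(480,215),(510,165),(230,300)],scene=[(215,228),(201,263),(186,300),(223,295),(252,186),(302,206),(309,252),(266,243)])[n]
    for u,v in L: print((u,v),P[v,u].round(3))
    hsv=cv2.cvtColor(p,cv2.COLOR_RGB2HSV)
    # dark weights: height 6..18mm, dark
    M=((P[...,2]>.005)&(P[...,2]<.02)&(hsv[...,2]<95)&(hsv[...,1]<90)&(d>0)).astype(np.uint8)
    k,lab,st,ce=cv2.connectedComponentsWithStats(M)
    for i in range(1,k):
        if st[i,4]>150:
            q=P[lab==i];print('dark',st[i],q.mean(0).round(4),q.min(0).round(3),q.max(0).round(3))
    # cap: top points z 0.08..0.092 black
    M=((P[...,2]>.082)&(P[...,2]<.09)&(P[...,0]>.3)&(d>0)).astype(np.uint8)
    k,lab,st,ce=cv2.connectedComponentsWithStats(M)
    for i in range(1,k):
        if 100<st[i,4]<3000:
            q=P[lab==i][:,:2].astype(np.float32);c=cv2.minEnclosingCircle(q);print('cap',st[i],q.mean(0).round(4),np.round(c[0],4),round(c[1],4))
            red=(lab==i)&(hsv[...,1]>150)&((hsv[...,0]<8)|(hsv[...,0]>172))&(p[...,0]>120)
            w=P[red][:,:2].mean(0)-q.mean(0);print('  red',red.sum(),np.degrees(np.arctan2(w[1],w[0])).round(1))
    G=(hsv[...,0]>45)&(hsv[...,0]<75)&(hsv[...,1]>150)&(abs(P[...,2]-.04)<.012);q=P[G];print('button',G.sum(),np.median(q,0).round(4))
    B=(abs(P[...,2]-.078)<.004)&(hsv[...,1]>60)
E
python3 a.py
```

```text
top
(190, 124) [ 0.671 -0.088  0.087]
(231, 138) [ 0.642 -0.176  0.09 ]
(268, 153) [ 0.612 -0.255  0.085]
(201, 161) [ 0.601 -0.108  0.042]
(337, 196) [ 0.524 -0.402  0.079]
(242, 256) [ 0.397 -0.201 -0.003]
(303, 254) [ 0.404 -0.337  0.001]
(258, 210) [ 0.501 -0.235 -0.   ]
(360, 266) [ 0.38  -0.464  0.001]
(285, 316) [ 0.269 -0.298  0.025]
(323, 115) [ 0.724 -0.379  0.002]
(45, 200) [0.49  0.166 0.179]
(120, 280) [0.342 0.015 0.183]
(100, 400) [0.085 0.094 0.003]
(330, 335) [ 0.23  -0.397  0.013]
(480, 215) [ 0.495 -0.723  0.033]
(510, 165) [ 0.546 -0.662  0.32 ]
(230, 300) [ 0.266 -0.125 -0.748]
dark [530   6  22  43 168] [ 0.9415 -0.8812  0.0124] [ 0.894 -0.911  0.005] [ 0.995 -0.865  0.02 ]
dark [290 241  27  28 454] [ 0.3996 -0.3371  0.0114] [ 0.373 -0.365  0.005] [ 0.433 -0.307  0.018]
dark [229 244  27  25 467] [ 0.3965 -0.1992  0.0115] [ 0.37  -0.231  0.005] [ 0.424 -0.173  0.018]
dark [368 365  39  41 363] [ 0.128  -0.5202  0.0143] [ 0.085 -0.561  0.005] [ 0.169 -0.478  0.02 ]
dark [322 372  42  44 471] [ 0.1099 -0.4247  0.0147] [ 0.065 -0.468  0.005] [ 0.154 -0.38   0.02 ]
[... 1472 characters left out ...]
0 nan
cap [  4 181  44  55 841] [ 1.0565 -0.3281] [ 1.0585 -0.3398] 0.0766
  red 0 nan
cap [202 216  21  20 281] [ 0.6164 -0.2549] [ 0.6168 -0.2555] 0.025
  red 13 -94.1
cap [188 250  22  21 302] [ 0.6481 -0.171 ] [ 0.649 -0.172] 0.0254
  red 19 -69.1
cap [172 286  24  22 333] [ 0.6794 -0.0865] [ 0.6799 -0.0871] 0.0252
  red 17 3.2
cap [ 48 319  41  29 209] [ 0.9235 -0.0296] [ 0.9161 -0.0246] 0.0431
  red 0 nan
cap [ 55 323  56  83 570] [0.8649 0.0764] [0.8889 0.0391] 0.0855
  red 0 nan
button 104 [ 0.601  -0.1067  0.0394]a.py:20: RuntimeWarning: Mean of empty slice.
  w=P[red][:,:2].mean(0)-q.mean(0);print('  red',red.sum(),np.degrees(np.arctan2(w[1],w[0])).round(1))
  ret = um.true_divide(
```

```bash
cat >> h.py <<'E'
def weightfit(p,m,x0,y0,z=.012,half=.06,dark=90,s=.0005):
    # rectify onto plane z, fit slotted-disc template -> x,y,theta(deg),score
    K=np.array(m['K']);R=cv2.Rodrigues(np.array(m['rvec'],float))[0];t=np.array(m['tvec'],float).ravel()
    n=int(2*half/s)
    A=np.array([[s,0,x0-half],[0,s,y0-half],[0,0,0],[0,0,1.]]) # px-> X (z const)
    A[2,2]=z
    H=K@np.c_[R,t]@A
    g=cv2.warpPerspective(p,np.linalg.inv(H),(n,n))
    # darkness
    D=((g.max(2)<dark)).astype(np.float32)*2-1
    yy,xx=np.mgrid[-70:71,-70:71]*s
    best=[]
    for th in range(0,360,3):
        a=np.radians(th);X=xx*np.cos(a)+yy*np.sin(a);Y=-xx*np.sin(a)+yy*np.cos(a)
        disc=(np.hypot(X,Y)<.031)&(abs(Y)<.028);slot=((abs(Y)<.007)&(X>0))|(np.hypot(X,Y)<.007)
        T=np.where(disc&~slot,1.,0.)-np.where(disc&slot,1.5,0)-np.where(~disc&(np.hypot(X,Y)<.035),.5,0)
        c=cv2.matchTemplate(D,T.astype(np.float32),cv2.TM_CCORR)/abs(T).sum()
        _,mx,_,l=cv2.minMaxLoc(c);best.append((mx,th,l))
    mx,th,l=max(best)
    return x0-half+(l[0]+70)*s,y0-half+(l[1]+70)*s,th,round(mx,2),g
E
python3 - <<'E'
from h import *
for n in('top','scene'):
    z=np.load('/tmp/'+n+'.npz');p,d=z['p'],z['d'];P=pts(d,z);print(n)
    for q in((.397,-.199),(.399,-.337)):
        o=weightfit(p,z,*q);print(np.round(o[:4],4))
    S=P.reshape(-1,3)
    # height map
    for y in np.arange(-.15,.75,.05):
        row=[]
        for x in np.arange(0,.95,.05):
            k=S[(abs(S[:,0]-x)<.025)&(abs(S[:,1]-y)<.025)]
            row.append('%4d'%(k[:,2].max()*1000) if len(k) else '   .')
        print('%.2f'%y,' '.join(row))
    k=S[(S[:,2]>.15)&(S[:,2]<.2)&(S[:,0]>.25)&(S[:,0]<.75)&(abs(S[:,1])<.2)]
    for x in np.arange(.25,.75,.05):
        q=k[abs(k[:,0]-x)<.01]; print('edge',x.round(2),q[:,1].min().round(3) if len(q) else None)
    # post head
    q=S[(abs(S[:,2]-.079)<.004)&(np.hypot(S[:,0]-.522,S[:,1]+.398)<.025)];print('head',len(q),q.mean(0),(q.max(0)+q.min(0))/2)
    q=S[(abs(S[:,2]-.030)<.004)&(np.hypot(S[:,0]-.522,S[:,1]+.398)<.035)];c=cv2.minEnclosingCircle(q[:,:2].astype(np.float32));print('ped',len(q),c)
    q=S[(abs(S[:,2]-.008)<.003)&(np.hypot(S[:,0]-.522,S[:,1]+.398)<.055)];c=cv2.minEnclosingCircle(q[:,:2].astype(np.float32));print('foot',len(q),c)
E
```

```text
top
[ 3.970e-01 -2.025e-01  2.700e+02  8.900e-01]
[ 0.403  -0.3345 21.      0.89  ]
-0.15 -628    6    6    5 -730 -732 -731    5   13    6    6    5   57   92   84   31   35    .    5
-0.10 -525   19   13    5 -729 -731  157  158  158  157  156   18   44   90   91   13    2    4    5
-0.05    .   21  178    6 -728 -730  158  157  159  158  157  159  159  157   90   23    0   97   98
0.00    .   15  183    5 -730 -724  158  188  160  158  159  158  158  156    5    3    .  100  141
0.05    .   20   17    7 -732 -729  187  189  158  158  158  158  159    3    4    4    2   97  145
0.10    .   17   13    5 -720  158  158  158  182  186  184  158  161    3    3    3    5   98   98
0.15    .    4    7    4 -722  158  187  188  187  185  185  183  158   99    3    1    6    6   65
0.20    . -650 -642 -640 -731  158  187  189  188  184  185  184  155  134    3  133  136   38  144
0.25    . -729 -729 -730 -729  156  187  188  186  159  181  167  210  218   22  141  145  147  146
0.30    . -727 -724 -728    0    6    5    .    .    .    .  130   99   75   23  138  147  145  147
0.35    . -72
[... 2759 characters left out ...]
   .    .
0.60    .    .    .    .    .    .    .    .    .    .    .    .    .    .    .    .    .    .    .
0.65    .    .    .    .    .    .    .    .    .    .    .    .    .    .    .    .    .    .    .
0.70    .    .    .    .    .    .    .    .    .    .    .    .    .    .    .    .    .    .    .
edge 0.25 0.135
edge 0.3 -0.047
edge 0.35 -0.12
edge 0.4 -0.109
edge 0.45 -0.092
edge 0.5 -0.08
edge 0.55 -0.066
edge 0.6 -0.051
edge 0.65 None
edge 0.7 None
head 53 [ 0.52399301 -0.40144282  0.07912888] [ 0.52435148 -0.40123286  0.07940778]
ped 234 ((0.5236077308654785, -0.4019351005554199), 0.026998130604624748)
foot 360 ((0.5214720368385315, -0.39718684554100037), 0.05147399380803108)
```

Emit:
drive_tool(steps=[[[0,0,-5,-0.12],[0,0,-10,-0.24],[0,0,-15,-0.36],[0,0,-20,-0.48],[0,0,-24,-0.59],[0,0,-24,-0.59]]], hand=8.54)

```text
time: 0.7
tcp_pos: [0.1519, 0.5287, 0.4765]
ee_rot: [179.6, 0.4, -162.1]
force: [-0.7, -0.5, -0.1]
grip_width: 1.002
grip_force: 0.0
```

```bash
cat >> h.py <<'E'
def mv(x,y,z,yaw,frm=None):
    s=r.state() if frm is None else None
    c=s['tcp_pos'] if frm is None else np.array(frm[:3]); w=s['ee_rot'][2] if frm is None else frm[3]
    a=np.radians(w);D=np.array([x,y,z])-c
    t=-((yaw-w+180)%360-180)
    print('rows cm/rad: [%.2f, %.2f, %.2f, %.3f]'%((D[0]*np.cos(a)+D[1]*np.sin(a))*100,(D[0]*np.sin(a)-D[1]*np.cos(a))*100,-D[2]*100,np.radians(t)))
def st():
    s=r.state();print({k:np.round(s[k],3 if k!='joint_pos' else 1) for k in('time','tcp_pos','ee_rot','joint_pos','force','ft_torque','grip_width','grip_force')})
E
python3 - <<'E'
from h import *
st()
p,d,m=cap('wrist');save(p,'w0.png');P=pts(d,m).reshape(-1,3);P=P[d.ravel()>0]
for y in np.arange(0,.75,.05):
    print('%.2f'%y,[int(1000*P[(abs(P[:,0]-x)<.025)&(abs(P[:,1]-y)<.025)][:,2].max(initial=-9)) for x in np.arange(0,.8,.05)])
R=cv2.Rodrigues(np.array(m['rvec'],float))[0];print(-R.T@np.array(m['tvec']).ravel(),R[2])
mv(.682,-.087,.47,198)
E
```

```text
{'time': np.float64(0.7), 'tcp_pos': array([0.152, 0.529, 0.476]), 'ee_rot': array([ 179.606,    0.411, -162.057]), 'joint_pos': array([ 61.6,  19.9,  38. ,   0. , 121.5, -46.3]), 'force': array([-0.659, -0.462, -0.061]), 'ft_torque': array([ 0.   , -0.015,  0.036]), 'grip_width': np.float64(1.002), 'grip_force': np.float64(0.0)}
0.00 [-9000, -9000, -639, -636, -734, -736, -735, -735, -737, -9000, -9000, -9000, -9000, -9000, -9000, -9000]
0.05 [-9000, -9000, 12, 2, -736, -735, 2, -736, -737, -9000, -9000, -9000, -9000, -9000, -9000, -9000]
0.10 [-164, 8, 11, 2, -733, -2, 2, -736, -735, -9000, -9000, -9000, -9000, -9000, -9000, -9000]
0.15 [-635, 3, 2, 3, -736, 154, 157, -735, -742, -9000, -9000, -9000, -9000, -9000, -9000, -9000]
0.20 [-642, -639, -641, -643, -735, 156, 186, 185, 185, 182, 182, 155, 152, 100, -9000, -9000]
0.25 [-736, -736, -736, -736, -737, 155, 185, 185, 184, 155, 181, 156, -740, -9000, 18, -9000]
0.30 [-735, -733, -736, -736, 0, 2, 3, 2, 152, 155, 156, 157, 129, -736, -735, 129]
0.35 [-736, -735, -733, -735, 0, 2, 2, 2, 2, 133, 155, 155, -734, -733, -729, 128]
0.40 [-737, -735, -737, -736, -735, 0, 0, 0, 0, 0, 0, -735, -198, -353, -732, -9000]
0.45 [-735, -732, -734, 562, 546, -736, -734, -734, -736, 0, 0, 0, 0, 49, 37, -729]
0.50 [-735, -735, -735, 568, 544, -736, -736, -737, -735, -737, -734, -734, -2, -1, -728, -727]
0.55 [-733, -735, 564, 568, -736, -735, -736, -736, -735, -734, -733, -735, -734, -734, -733, -735]
0.60 [-735, -734, 563, 559, -738, -736, -736, -734, -735, -734, -736, -735, -734, -734, -736, -736]
0.65 [-733, -735, -736, -735, -738, -735, -735, -730, -736, -734, -734, -734, -735, -736, -734, -735]
0.70 [-735, -735, -733, -735, -736, -735, -734, -734, -735, -735, -734, -732, -731, -737, -736, -736]
[0.07551665 0.50242249 0.61818849] [ 0.30203636  0.10461452 -0.94753883]
rows cm/rad: [-31.66, -74.83, 0.32, -0.004]
```

Emit:
drive_tool(steps=[[[-16,-37,0,0],[-16,-37,0,0],[-16,-37,0,0],[-16,-37,0,0],[-16,-37,0,0],[-16,-37,0,0],[-16,-37,0,0],[-16,-37,0,0]]])

```text
time: 1.55
tcp_pos: [0.4159, 0.2256, 0.4697]
ee_rot: [180.0, -0.2, -162.3]
force: [0.3, 0.5, 0.2]
grip_width: 1.005
grip_force: 0.0
```

Emit:
drive_tool(steps=[[[-15.6,-37.8,10,0],[-15.6,-37.8,10,0],[-15.6,-37.8,10,0],[-15.6,-37.8,10,0],[-15.6,-37.8,10,0],[-15.6,-37.8,10,0],[-15.6,-37.8,10,0],[-15.6,-37.8,10,0]]])

```text
time: 2.35
tcp_pos: [0.6666, -0.071, 0.3738]
ee_rot: [179.9, -0.2, -162.3]
force: [0.2, 1.0, 0.3]
grip_width: 1.003
grip_force: 0.0
```

Emit:
drive_tool(steps=[[[0,0,0,0],[0,0,0,0]]])

```text
time: 2.55
tcp_pos: [0.6662, -0.0702, 0.3732]
ee_rot: [179.8, -0.2, -162.3]
force: [0.9, -0.1, 0.6]
grip_width: 0.999
grip_force: 0.0
```

```bash
cat > caps.py <<'E'
from h import *
import sys
m=viewer.camera_model('wrist');st();p,d,_=cap('wrist');save(p,sys.argv[1]);P=pts(d,m)
hsv=cv2.cvtColor(p,cv2.COLOR_RGB2HSV)
for c in((.682,-.087),(.65,-.1712),(.618,-.255)):
    M=(abs(P[...,2]-.086)<.006)&(d>0)&(np.hypot(P[...,0]-c[0],P[...,1]-c[1])<.035)
    if M.sum()<100: continue
    q=P[M][:,:2].astype(np.float32);e=cv2.minEnclosingCircle(q)
    red=M&(hsv[...,1]>150)&((hsv[...,0]<8)|(hsv[...,0]>172))&(p[...,0]>110)
    w=P[red][:,:2].mean(0)-np.array(e[0]);print('cap',M.sum(),np.round(e[0],4),round(e[1],4),P[M][:,2].mean().round(4),'red',red.sum(),np.degrees(np.arctan2(w[1],w[0])).round(1))
E
python3 caps.py w1.png
```

```text
{'time': np.float64(2.55), 'tcp_pos': array([ 0.666, -0.07 ,  0.373]), 'ee_rot': array([ 179.825,   -0.249, -162.343]), 'joint_pos': array([ -16.1,   33.9,   31.2,    0. ,  115.3, -123.8]), 'force': array([ 0.936, -0.109,  0.599]), 'ft_torque': array([0.005, 0.005, 0.019]), 'grip_width': np.float64(0.999), 'grip_force': np.float64(0.0)}
cap 1117 [ 0.6831 -0.0868] 0.0251 0.0852 red 75 10.4
cap 1262 [ 0.6515 -0.1715] 0.0255 0.0852 red 83 -63.6
cap 1451 [ 0.6196 -0.2556] 0.0254 0.0851 red 90 -93.6
```

View pics/w1.png

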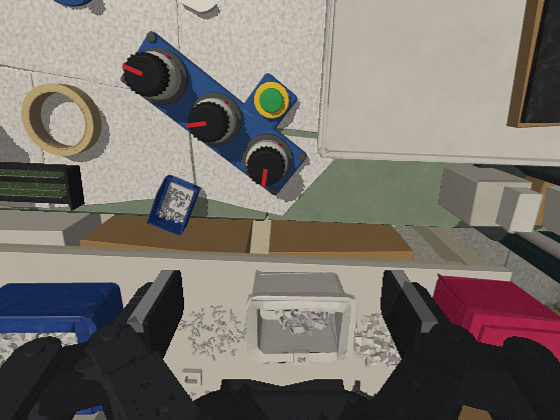

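```bash
python3 -c "
from h import *
mv(.6827,-.0869,.12,-162.3);mv(.6827,-.0869,.062,-162.3)"
```

```text
rows cm/rad: [-1.07, -2.21, 25.51, 0.001]
rows cm/rad: [-1.07, -2.21, 31.31, 0.001]
```

Emit:
drive_tool(steps=[[[-1.1,-2.2,5,0],[-1.1,-2.2,10,0],[-1.1,-2.2,15,0],[-1.1,-2.2,20,0],[-1.1,-2.2,24,0],[-1.1,-2.2,26,0],[-1.1,-2.2,28,0],[-1.1,-2.2,28,0]]])

```text
time: 3.4
tcp_pos: [0.6815, -0.0852, 0.0946]
ee_rot: [179.9, -0.2, -162.2]
force: [0.8, -1.0, -0.2]
grip_width: 0.999
grip_force: 0.0
```

Emit:
drive_tool(steps=[[[0,0,1.2,0],[0,0,2.4,0],[0,0,3.2,0],[0,0,3.2,0]]])

```text
time: 3.8
tcp_pos: [0.6826, -0.0867, 0.0631]
ee_rot: [179.9, -0.1, -162.2]
force: [0.9, 0.1, 0.3]
grip_width: 1.0
grip_force: 0.0
```

Emit:
drive_tool(steps=[[[0,0,0,0],[0,0,0,0],[0,0,0,0],[0,0,0,0],[0,0,0,0],[0,0,0,0]]], hand=3.5, newtons=40)

```text
time: 4.4
tcp_pos: [0.6831, -0.086, 0.0654]
ee_rot: [179.9, 0.0, -162.2]
force: [-2.4, 4.3, 5.6]
grip_width: 0.568
grip_force: 41.9
```

```bash
python3 -c "
from h import *
st()"
```

```text
{'time': np.float64(4.4), 'tcp_pos': array([ 0.683, -0.086,  0.065]), 'ee_rot': array([ 1.79933e+02,  4.70000e-02, -1.62213e+02]), 'joint_pos': array([-1.700e+01,  4.350e+01,  6.260e+01,  1.000e-01,  7.380e+01,
       -1.248e+02]), 'force': array([-2.379,  4.261,  5.569]), 'ft_torque': array([ 0.836,  0.483, -0.03 ]), 'grip_width': np.float64(0.568), 'grip_force': np.float64(41.92)}
```

Emit:
drive_tool(steps=[[[0,0,-0.2,0.14],[0,0,-0.2,0.28],[0,0,-0.2,0.42],[0,0,-0.2,0.56],[0,0,-0.2,0.7],[0,0,-0.2,0.84],[0,0,-0.2,0.98],[0,0,-0.2,1.12]]])

```text
time: 5.2
tcp_pos: [0.6829, -0.0867, 0.0656]
ee_rot: [-180.0, -0.1, 133.3]
force: [0.5, -0.3, -5.6]
grip_width: 0.569
grip_force: 44.6
```

Emit:
drive_tool(steps=[[[0,0,0,0.14],[0,0,0,0.28],[0,0,0,0.42],[0,0,0,0.56],[0,0,0,0.7],[0,0,0,0.84],[0,0,0,0.98],[0,0,0,1.12]]])

```text
time: 6.0
tcp_pos: [0.6823, -0.0869, 0.0656]
ee_rot: [-179.9, 0.0, 69.1]
force: [-1.9, -1.6, -4.4]
grip_width: 0.571
grip_force: 44.7
```

Emit:
drive_tool(steps=[[[0,0,0,0.14],[0,0,0,0.28],[0,0,0,0.42],[0,0,0,0.56],[0,0,0,0.7],[0,0,0,0.84],[0,0,0,0.98],[0,0,0,1.12]]])

```text
time: 6.8
tcp_pos: [0.6817, -0.0864, 0.0655]
ee_rot: [-179.9, 0.2, 5.0]
force: [-4.3, 2.5, -2.1]
grip_width: 0.566
grip_force: 44.9
```

```bash
python3 -c "
from h import *
st()"
```

```text
{'time': np.float64(6.8), 'tcp_pos': array([ 0.682, -0.086,  0.066]), 'ee_rot': array([-179.925,    0.23 ,    4.957]), 'joint_pos': array([-17.1,  43.5,  62.6,  -0. ,  74.1,  68. ]), 'force': array([-4.257,  2.476, -2.105]), 'ft_torque': array([0.108, 0.764, 0.108]), 'grip_width': np.float64(0.566), 'grip_force': np.float64(44.878)}
```

Emit:
drive_tool(steps=[[[0,0,0,0.12],[0,0,0,0.24],[0,0,0,0.32],[0,0,0,0.38],[0,0,0,0.44],[0,0,0,0.44]]])

```text
time: 7.4
tcp_pos: [0.6843, -0.0869, 0.0658]
ee_rot: [-180.0, -0.2, -20.0]
force: [7.5, -0.2, -7.7]
grip_width: 0.566
grip_force: 44.0
```

```bash
python3 -c "
from h import *
st()"
```

```text
{'time': np.float64(7.4), 'tcp_pos': array([ 0.684, -0.087,  0.066]), 'ee_rot': array([-1.79967e+02, -1.67000e-01, -1.99550e+01]), 'joint_pos': array([-17.1,  43.6,  62.5,   0. ,  73.8,  92.9]), 'force': array([ 7.465, -0.244, -7.724]), 'ft_torque': array([ 0.006, -1.367,  0.699]), 'grip_width': np.float64(0.566), 'grip_force': np.float64(44.001)}
```

Emit:
drive_tool(steps=[[[0,0,0,0],[0,0,0,0],[0,0,0,0],[0,0,0,0],[0,0,-2,0],[0,0,-4,0],[0,0,-6,-0.1],[0,0,-6,-0.2]]], hand=8.54)

```text
time: 8.2
tcp_pos: [0.6842, -0.0873, 0.1298]
ee_rot: [179.9, -0.3, -8.3]
force: [-0.2, -0.8, -1.3]
grip_width: 0.999
grip_force: 0.0
```

```bash
python3 -c "
from h import *
st();mv(.651,-.1714,.12,70)"
```

```text
{'time': np.float64(8.2), 'tcp_pos': array([ 0.684, -0.087,  0.13 ]), 'ee_rot': array([179.95 ,  -0.322,  -8.263]), 'joint_pos': array([-17.1,  40.1,  58.3,  -0. ,  81.2,  81.2]), 'force': array([-0.182, -0.813, -1.3  ]), 'ft_torque': array([ 0.015, -0.022, -0.032]), 'grip_width': np.float64(0.999), 'grip_force': np.float64(0.0)}
rows cm/rad: [-2.08, 8.80, 0.98, -1.366]
```

Emit:
drive_tool(steps=[[[-0.5,2.2,0,-0.14],[-1,4.4,0,-0.28],[-1.6,6.6,0,-0.42],[-2.1,8.8,0,-0.56],[-2.1,8.8,0,-0.7],[-2.1,8.8,0,-0.84],[-2.1,8.8,0,-0.98],[-2.1,8.8,0,-1.12]]])

```text
time: 9.0
tcp_pos: [0.6493, -0.171, 0.1265]
ee_rot: [180.0, -0.0, 56.0]
force: [0.1, -0.1, 0.3]
grip_width: 1.003
grip_force: 0.0
```

Emit:
drive_tool(steps=[[[0,0,0,-0.12],[0,0,0,-0.24],[0,0,0,-0.24]]])

```text
time: 9.3
tcp_pos: [0.6493, -0.1709, 0.1265]
ee_rot: [180.0, 0.0, 69.5]
force: [0.6, -0.6, 0.5]
grip_width: 1.002
grip_force: 0.0
```

```bash
python3 caps.py w2.png; python3 -c "
from h import *
mv(.651,-.1714,.064,70)"
```

```text
{'time': np.float64(9.3), 'tcp_pos': array([ 0.649, -0.171,  0.126]), 'ee_rot': array([1.79995e+02, 3.00000e-03, 6.94840e+01]), 'joint_pos': array([-24.8,  38.6,  62. ,  -0. ,  79.4,  -4.3]), 'force': array([ 0.585, -0.581,  0.456]), 'ft_torque': array([-0.026,  0.014, -0.026]), 'grip_width': np.float64(1.002), 'grip_force': np.float64(0.0)}
cap 7716 [ 0.6828 -0.0862] 0.0253 0.0853 red 457 160.6
cap 5059 [ 0.6517 -0.1709] 0.0255 0.0851 red 332 -66.9
cap 3448 [ 0.6201 -0.2545] 0.0256 0.085 red 168 -95.7
rows cm/rad: [0.01, 0.18, 6.24, -0.013]
```

Emit:
drive_tool(steps=[[[0,0.2,2,0],[0,0.2,4,0],[0,0.2,5.2,0],[0,0.2,6.2,0],[0,0.2,6.2,0]]])

```text
time: 9.85
tcp_pos: [0.6508, -0.1714, 0.0632]
ee_rot: [-179.9, -0.0, 69.4]
force: [-0.3, -0.3, -0.4]
grip_width: 1.001
grip_force: 0.0
```

Emit:
drive_tool(steps=[[[0,0,0,0],[0,0,0,0],[0,0,0,0],[0,0,0,0],[0,0,0,0],[0,0,0,0.1],[0,0,0,0.22],[0,0,0,0.34]]], hand=3.5, newtons=40)

```text
time: 10.65
tcp_pos: [0.6504, -0.1713, 0.0654]
ee_rot: [-179.9, 0.0, 49.7]
force: [-7.2, 1.3, 6.3]
grip_width: 0.568
grip_force: 42.0
```

Emit:
drive_tool(steps=[[[0,0,0,0.14],[0,0,0,0.28],[0,0,0,0.42],[0,0,0,0.56],[0,0,0,0.7],[0,0,0,0.84],[0,0,0,0.98],[0,0,0,1.12]]])

```text
time: 11.45
tcp_pos: [0.6501, -0.1705, 0.0653]
ee_rot: [-180.0, 0.2, -14.5]
force: [-7.7, 5.3, 5.9]
grip_width: 0.57
grip_force: 42.2
```

Emit:
drive_tool(steps=[[[0,0,0,0.14],[0,0,0,0.28],[0,0,0,0.42],[0,0,0,0.56],[0,0,0,0.7],[0,0,0,0.84],[0,0,0,0.98],[0,0,0,1]]])

```text
time: 12.25
tcp_pos: [0.6511, -0.1713, 0.0654]
ee_rot: [180.0, -0.0, -71.6]
force: [-4.3, 2.1, 4.9]
grip_width: 0.569
grip_force: 40.3
```

```bash
python3 -c "
from h import *
st()"
```

```text
{'time': np.float64(12.25), 'tcp_pos': array([ 0.651, -0.171,  0.065]), 'ee_rot': array([ 1.79997e+02, -1.80000e-02, -7.15680e+01]), 'joint_pos': array([-24.8,  42.1,  65.7,  -0. ,  72.2, 136.8]), 'force': array([-4.312,  2.063,  4.859]), 'ft_torque': array([0.329, 0.617, 0.811]), 'grip_width': np.float64(0.569), 'grip_force': np.float64(40.313)}
```

Emit:
drive_tool(steps=[[[0,0,0,0],[0,0,0,0],[0,0,0,0],[0,0,0,0],[0,0,-2,0],[0,0,-4,0],[0,0,-6,-0.1],[0,0,-6,-0.2]]], hand=8.54)

```text
time: 13.05
tcp_pos: [0.6524, -0.1721, 0.1275]
ee_rot: [-179.8, -0.3, -59.8]
force: [0.8, 0.0, 0.0]
grip_width: 1.0
grip_force: 0.0
```

```bash
python3 -c "
from h import *
st();mv(.6197,-.255,.125,49)"
```

```text
{'time': np.float64(13.05), 'tcp_pos': array([ 0.652, -0.172,  0.127]), 'ee_rot': array([-179.816,   -0.256,  -59.799]), 'joint_pos': array([-24.8,  38.8,  61.5,   0. ,  79.4, 125. ]), 'force': array([0.792, 0.041, 0.021]), 'ft_torque': array([ 0.002,  0.005, -0.021]), 'grip_width': np.float64(1.0), 'grip_force': np.float64(0.0)}
rows cm/rad: [5.52, 7.00, 0.25, -1.899]
```

Emit:
drive_tool(steps=[[[1.4,1.8,0,-0.14],[2.8,3.6,0,-0.28],[4.2,5.3,0,-0.42],[5.5,7,0,-0.56],[5.5,7,0,-0.7],[5.5,7,0,-0.84],[5.5,7,0,-0.98],[5.5,7,0,-1.12]]])

```text
time: 13.85
tcp_pos: [0.618, -0.2543, 0.1242]
ee_rot: [-180.0, -0.0, 4.5]
force: [-1.0, -0.5, 0.1]
grip_width: 0.998
grip_force: 0.0
```

Emit:
drive_tool(steps=[[[0,0,0,-0.14],[0,0,0,-0.28],[0,0,0,-0.42],[0,0,0,-0.56],[0,0,0,-0.7],[0,0,0,-0.78],[0,0,0,-0.78]]])

```text
time: 14.55
tcp_pos: [0.618, -0.2542, 0.1242]
ee_rot: [-180.0, -0.0, 48.9]
force: [0.1, -0.1, 0.7]
grip_width: 0.998
grip_force: 0.0
```

```bash
python3 caps.py w3.png; python3 -c "
from h import *
mv(.6197,-.255,.064,49)"
```

```text
{'time': np.float64(14.55), 'tcp_pos': array([ 0.618, -0.254,  0.124]), 'ee_rot': array([-1.79999e+02, -2.00000e-03,  4.88580e+01]), 'joint_pos': array([-32.5,  38.4,  62.8,   0. ,  78.8,   8.7]), 'force': array([ 0.111, -0.084,  0.653]), 'ft_torque': array([-0.078,  0.008, -0.007]), 'grip_width': np.float64(0.998), 'grip_force': np.float64(0.0)}
cap 7688 [ 0.6509 -0.1707] 0.0254 0.0853 red 5 176.6
cap 5133 [ 0.62   -0.2555] 0.0257 0.0851 red 318 -95.3
rows cm/rad: [0.05, 0.18, 6.02, -0.005]
```

Emit:
drive_tool(steps=[[[0,0.1,2,0],[0,0.1,4,0],[0,0.1,5.2,0],[0,0.1,6,0],[0,0.1,6,0]]])

```text
time: 15.1
tcp_pos: [0.6185, -0.2547, 0.0635]
ee_rot: [-179.9, 0.0, 48.8]
force: [0.6, -0.5, -0.5]
grip_width: 1.0
grip_force: 0.0
```

Emit:
drive_tool(steps=[[[0,0,0,0],[0,0,0,0],[0,0,0,0],[0,0,0,0],[0,0,0,0],[0,0,0,0.1],[0,0,0,0.22],[0,0,0,0.34]]], hand=3.5, newtons=40)

```text
time: 15.9
tcp_pos: [0.6191, -0.2549, 0.0655]
ee_rot: [179.9, -0.0, 29.1]
force: [-1.2, 0.4, 6.0]
grip_width: 0.571
grip_force: 41.3
```

Emit:
drive_tool(steps=[[[0,0,0,0.14],[0,0,0,0.28],[0,0,0,0.42],[0,0,0,0.56],[0,0,0,0.7],[0,0,0,0.84],[0,0,0,0.98],[0,0,0,1.12]]])

```text
time: 16.7
tcp_pos: [0.6191, -0.2547, 0.0655]
ee_rot: [-180.0, -0.1, -35.2]
force: [-1.2, 2.1, 5.8]
grip_width: 0.57
grip_force: 41.4
```

Emit:
drive_tool(steps=[[[0,0,0,0.14],[0,0,0,0.28],[0,0,0,0.4],[0,0,0,0.5],[0,0,0,0.5]]])

```text
time: 17.2
tcp_pos: [0.6198, -0.2559, 0.0655]
ee_rot: [-179.9, -0.2, -63.5]
force: [2.8, -4.4, 3.9]
grip_width: 0.568
grip_force: 41.8
```

```bash
python3 -c "
from h import *
st()"
```

```text
{'time': np.float64(17.2), 'tcp_pos': array([ 0.62 , -0.256,  0.065]), 'ee_rot': array([-179.914,   -0.248,  -63.548]), 'joint_pos': array([-3.250e+01,  4.180e+01,  6.640e+01, -1.000e-01,  7.150e+01,
        1.211e+02]), 'force': array([ 2.754, -4.44 ,  3.941]), 'ft_torque': array([-0.77 , -0.359,  0.367]), 'grip_width': np.float64(0.568), 'grip_force': np.float64(41.755)}
```

Emit:
drive_tool(steps=[[[0,0,0,0.05],[0,0,0,0.05]]])

```text
time: 17.4
tcp_pos: [0.62, -0.2566, 0.0655]
ee_rot: [-179.9, -0.3, -66.3]
force: [4.4, -7.7, 2.3]
grip_width: 0.57
grip_force: 41.6
```

Emit:
drive_tool(steps=[[[0,0,0,0],[0,0,0,0],[0,0,0,0],[0,0,0,0],[0,0,-3,0],[0,0,-8,0],[0,0,-13,-0.1],[0,0,-16,-0.2]]], hand=8.54)

```text
time: 18.2
tcp_pos: [0.6192, -0.2549, 0.2287]
ee_rot: [-179.9, -0.3, -54.6]
force: [0.4, 0.5, -0.5]
grip_width: 1.0
grip_force: 0.0
```

```bash
python3 caps.py w4.png; python3 - <<'E'
from h import *
for n in('top','scene'):
    p,d,z=cap(n);P=pts(d,z)
    for q in((.397,-.2),(.401,-.335)):
        o=weightfit(p,z,*q,half=.1);print(n,np.round(o[:4],4))
    hsv=cv2.cvtColor(p,cv2.COLOR_RGB2HSV)
    for c in((.682,-.087),(.65,-.1712),(.618,-.255)):
        M=(abs(P[...,2]-.086)<.005)&(np.hypot(P[...,0]-c[0],P[...,1]-c[1])<.03)
        red=M&(hsv[...,1]>150)&((hsv[...,0]<8)|(hsv[...,0]>172))&(p[...,0]>110)
        w=P[red][:,:2].mean(0)-P[M][:,:2].mean(0);print(M.sum(),red.sum(),np.degrees(np.arctan2(w[1],w[0])).round(1))
E
```

```text
{'time': np.float64(18.2), 'tcp_pos': array([ 0.619, -0.255,  0.229]), 'ee_rot': array([-179.887,   -0.263,  -54.65 ]), 'joint_pos': array([-32.5,  34.3,  53.1,   0. ,  92.2, 112.2]), 'force': array([ 0.39 ,  0.521, -0.539]), 'ft_torque': array([-0.012,  0.008, -0.006]), 'grip_width': np.float64(1.0), 'grip_force': np.float64(0.0)}
cap 1290 [ 0.6827 -0.0868] 0.0256 0.0851 red 32 155.0
cap 2073 [ 0.6516 -0.1705] 0.0255 0.0851 red 127 161.1
cap 2362 [ 0.6199 -0.255 ] 0.0254 0.0852 red 151 160.4
top [ 3.970e-01 -2.025e-01  2.700e+02  8.600e-01]
top [ 0.403  -0.3345 21.      0.86  ]
19 0 nan
111 0 nan
24 0 nan
scene [ 3.940e-01 -1.985e-01  2.670e+02  4.800e-01]
scene [ 0.4015 -0.3325 24.      0.78  ]
365 27 166.8
314 24 167.9
296 23 168.7<stdin>:10: RuntimeWarning: Mean of empty slice.
  ret = um.true_divide(
```

```bash
python3 -c "
from h import *
mv(.402,-.333,.2,21)"
```

```text
rows cm/rad: [-6.10, 22.26, 2.63, -1.325]
```

Emit:
drive_tool(steps=[[[-6.1,22.3,0,-1.32],[-6.1,22.3,0,-1.32],[-6.1,22.3,0,-1.32],[-6.1,22.3,0,-1.32],[-6.1,22.3,0,-1.32],[-6.1,22.3,2.6,-1.32],[-6.1,22.3,2.6,-1.32],[-6.1,22.3,2.6,-1.32]]])

```text
time: 19.15
tcp_pos: [0.4003, -0.3324, 0.1961]
ee_rot: [-179.7, 0.1, 13.3]
force: [0.7, -0.5, 0.2]
grip_width: 1.003
grip_force: 0.0
```

Emit:
drive_tool(steps=[[[0,0,0,-0.12],[0,0,0,-0.12],[0,0,0,-0.12]]])

```text
time: 19.45
tcp_pos: [0.401, -0.3328, 0.1973]
ee_rot: [-179.9, 0.0, 19.7]
force: [-0.2, 0.6, -1.2]
grip_width: 1.002
grip_force: 0.0
```

```bash
cat > wf.py <<'E'
from h import *
import sys
m=viewer.camera_model('wrist');st();p,d,_=cap('wrist');save(p,sys.argv[1])
P=pts(d,m);a=(float(sys.argv[2]),float(sys.argv[3]));z=float(sys.argv[4]) if len(sys.argv)>4 else .012
for k in (60,80,100):
    o=weightfit(p,m,*a,z=z,half=.07,dark=k);print(np.round(o[:4],4))
print('top z',np.median(P[...,2][(np.hypot(P[...,0]-o[0],P[...,1]-o[1])<.028)&(P[...,2]>z-.006)]))
E
python3 wf.py w5.png .402 -.333
```

```text
{'time': np.float64(19.45), 'tcp_pos': array([ 0.401, -0.333,  0.197]), 'ee_rot': array([-1.79886e+02,  3.60000e-02,  1.96730e+01]), 'joint_pos': array([-52.7,  20.6,  82.2,   0. ,  77.3,  17.6]), 'force': array([-0.195,  0.602, -1.202]), 'ft_torque': array([-0.04 , -0.049,  0.051]), 'grip_width': np.float64(1.002), 'grip_force': np.float64(0.0)}
[ 0.4095 -0.334  21.     -0.22  ]
[ 0.404 -0.336 21.     0.93 ]
[ 0.404  -0.3355 24.      0.79  ]
top z 0.2766480050130875
```

View pics/w5.png

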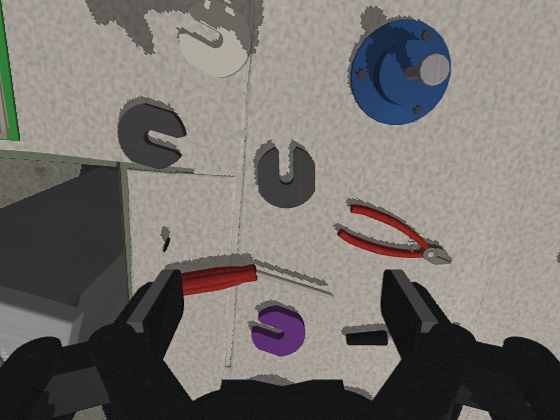

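```bash
python3 -c "
from h import *
mv(.403,-.3345,.010,20.5)"
```

```text
rows cm/rad: [0.13, 0.22, 18.75, -0.014]
```

Emit:
drive_tool(steps=[[[0.1,0.2,4,0],[0.1,0.2,8,0],[0.1,0.2,12,0],[0.1,0.2,15,0],[0.1,0.2,17,0],[0.1,0.2,18,0],[0.1,0.2,18.7,0],[0.1,0.2,18.7,0]]], hand=7.2)

```text
time: 20.3
tcp_pos: [0.4029, -0.3347, 0.0112]
ee_rot: [-180.0, 0.0, 19.8]
force: [0.0, -0.1, 0.1]
grip_width: 0.845
grip_force: 0.0
```

Emit:
drive_tool(steps=[[[0,0,0.3,0],[0,0,0.6,0],[0,0,0.9,0],[0,0,1.1,0],[0,0,1.1,0]]])

```text
time: 20.8
tcp_pos: [0.4028, -0.3346, 0.0001]
ee_rot: [-180.0, 0.0, 19.9]
force: [-0.1, -0.8, -0.4]
grip_width: 0.844
grip_force: 0.0
```

```bash
python3 -c "
from h import *
st()"
```

```text
{'time': np.float64(20.8), 'tcp_pos': array([ 0.403, -0.335,  0.   ]), 'ee_rot': array([-1.79983e+02,  5.00000e-03,  1.98890e+01]), 'joint_pos': array([-52.7,  35.8,  95.4,   0. ,  48.9,  17.4]), 'force': array([-0.119, -0.807, -0.385]), 'ft_torque': array([-0.045,  0.007, -0.041]), 'grip_width': np.float64(0.844), 'grip_force': np.float64(0.0)}
```

Emit:
drive_tool(steps=[[[0,0,0.2,0],[0,0,0.2,0],[0,0,0.2,0],[0,0,0.2,0],[0,0,0.2,0]]], hand=4.5, newtons=60)

```text
time: 21.3
tcp_pos: [0.403, -0.3348, -0.0014]
ee_rot: [180.0, -0.0, 19.9]
force: [-0.7, -0.2, 5.1]
grip_width: 0.634
grip_force: 64.0
```

Emit:
drive_tool(steps=[[[0,0,-1.5,0],[0,0,-4,0],[0,0,-7,0],[0,0,-7,0]]])

```text
time: 21.7
tcp_pos: [0.4038, -0.3358, 0.0711]
ee_rot: [179.7, -0.1, 19.9]
force: [-0.3, -0.4, -1.3]
grip_width: 0.636
grip_force: 63.8
```

```bash
python3 - <<'E'
from h import *
m=viewer.camera_model('wrist');st();p,d,_=cap('wrist');save(p,'w6.png')
P=pts(d,m)
q=P[(abs(P[...,2]-.079)<.004)&(np.hypot(P[...,0]-.525,P[...,1]+.4015)<.025)];print('head',len(q),q.mean(0),(q.max(0)+q.min(0))/2,q.max(0)-q.min(0))
q=P[(abs(P[...,2]-.030)<.004)&(np.hypot(P[...,0]-.525,P[...,1]+.4)<.035)];c=cv2.minEnclosingCircle(q[:,:2].astype(np.float32));print('ped',len(q),c)
E
```

```text
{'time': np.float64(21.7), 'tcp_pos': array([ 0.404, -0.336,  0.071]), 'ee_rot': array([ 1.79696e+02, -9.90000e-02,  1.98960e+01]), 'joint_pos': array([-52.7,  29.4,  91.8,   0. ,  58.5,  17.4]), 'force': array([-0.328, -0.373, -1.28 ]), 'ft_torque': array([0.028, 0.019, 0.012]), 'grip_width': np.float64(0.636), 'grip_force': np.float64(63.776)}
head 1348 [ 0.52331597 -0.39562915  0.07868808] [ 0.52548461 -0.397869    0.07837468] [0.01901036 0.01528253 0.00669948]
ped 7920 ((0.5270894765853882, -0.40184342861175537), 0.026722196489572525)
```

View pics/w6.png

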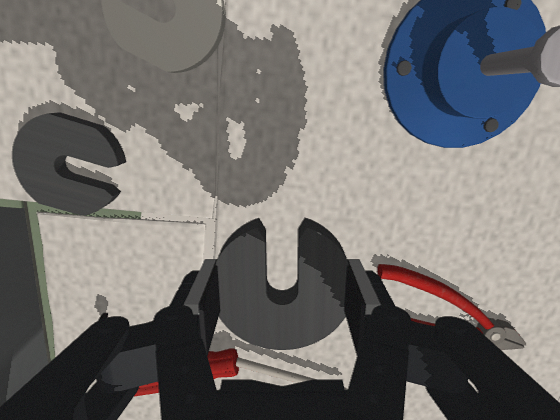

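```bash
cat > held.py <<'E'
from h import *
import sys
m=viewer.camera_model('wrist');st();p,d,_=cap('wrist');save(p,sys.argv[1])
c=r.state()['tcp_pos'];zt=c[2]+.0014+.012
for k in (80,100):
    o=weightfit(p,m,c[0],c[1],z=zt,half=.055,dark=k);print('weight',np.round(o[:4],4),'off',np.round(np.array(o[:2])-c[:2],4))
P=pts(d,m)
q=P[(abs(P[...,2]-.079)<.003)&(np.hypot(P[...,0]-.526,P[...,1]+.4015)<.02)]
if len(q)>50: e=cv2.minEnclosingCircle(q[:,:2].astype(np.float32));print('head',len(q),np.round(e[0],4),e[1])
q=P[(abs(P[...,2]-.030)<.003)&(np.hypot(P[...,0]-.526,P[...,1]+.4015)<.035)]
if len(q)>50: e=cv2.minEnclosingCircle(q[:,:2].astype(np.float32));print('ped',len(q),np.round(e[0],4),e[1])
E
python3 held.py w7.png; python3 -c "
from h import *
mv(.4555,-.427,.071,20)"
```

```text
{'time': np.float64(21.75), 'tcp_pos': array([ 0.403, -0.335,  0.069]), 'ee_rot': array([ 1.79857e+02, -4.60000e-02,  1.98920e+01]), 'joint_pos': array([-52.7,  29.5,  91.9,   0. ,  58.4,  17.4]), 'force': array([-0.611,  0.518, -2.06 ]), 'ft_torque': array([-0.005,  0.002, -0.005]), 'grip_width': np.float64(0.639), 'grip_force': np.float64(63.775)}
weight [ 0.4047 -0.3355 21.      0.78  ] off [ 0.002 -0.001]
weight [ 0.4047 -0.3355 21.      0.77  ] off [ 0.002 -0.001]
head 848 [ 0.5244 -0.398 ] 0.009849813766777515
ped 8070 [ 0.5272 -0.4016] 0.026681916788220406
rows cm/rad: [1.81, 10.49, -0.30, -0.002]
```

Emit:
drive_tool(steps=[[[0.6,3,0,0],[1.2,6,0,0],[1.6,8.5,0,0],[1.8,10.5,0,0],[1.8,10.5,1.7,0],[1.8,10.5,3.4,0],[1.8,10.5,3.4,0]]])

```text
time: 22.5
tcp_pos: [0.4542, -0.4257, 0.0303]
ee_rot: [-179.6, 0.1, 19.9]
force: [0.1, -0.3, -1.4]
grip_width: 0.633
grip_force: 63.7
```

```bash
python3 held.py w8.png
```

```text
{'time': np.float64(22.5), 'tcp_pos': array([ 0.454, -0.426,  0.03 ]), 'ee_rot': array([-1.79582e+02,  1.21000e-01,  1.98800e+01]), 'joint_pos': array([-54. ,  40.4,  76.7,  -0. ,  63.3,  16.1]), 'force': array([ 0.083, -0.275, -1.378]), 'ft_torque': array([0.021, 0.043, 0.024]), 'grip_width': np.float64(0.633), 'grip_force': np.float64(63.707)}
weight [ 0.4573 -0.4243 18.      0.49  ] off [0.0025 0.002 ]
weight [ 0.4568 -0.4253 21.      0.77  ] off [0.002 0.001]
head 5327 [ 0.5269 -0.402 ] 0.011063666082918644
ped 8390 [ 0.5271 -0.402 ] 0.02614189125597477
```

View pics/w8.png

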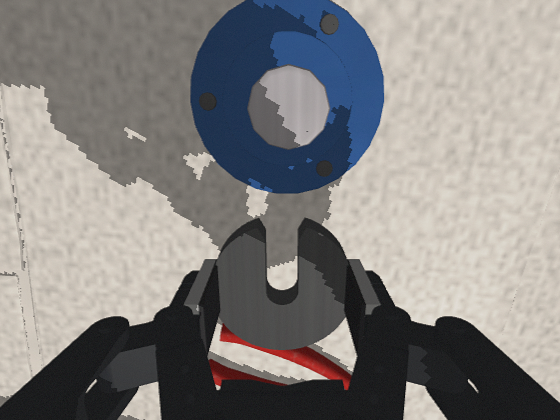

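Emit:
drive_tool(steps=[[[1,0.2,-0.3,0],[2,0.2,-0.3,0],[3,0.2,-0.3,0],[4,0.2,-0.3,0],[5,0.2,-0.3,0],[5.7,0.2,-0.3,0],[6.3,0.2,-0.3,0],[6.3,0.2,-0.3,0]]])

```text
time: 23.35
tcp_pos: [0.5161, -0.4074, 0.0372]
ee_rot: [180.0, -0.0, 19.9]
force: [-0.0, -0.4, -1.7]
grip_width: 0.635
grip_force: 63.7
```

```bash
python3 held.py w9.png
```

```text
{'time': np.float64(23.35), 'tcp_pos': array([ 0.516, -0.407,  0.037]), 'ee_rot': array([ 1.79997e+02, -5.00000e-03,  1.99330e+01]), 'joint_pos': array([-48.6,  42.6,  70.2,   0. ,  67.2,  21.5]), 'force': array([-0.011, -0.385, -1.65 ]), 'ft_torque': array([ 0.007, -0.005,  0.005]), 'grip_width': np.float64(0.635), 'grip_force': np.float64(63.738)}
weight [  0.5136  -0.4021 270.       0.49  ] off [-0.002   0.0055]
weight [  0.5161  -0.4081 177.       0.5   ] off [ 0.0005 -0.0005]
head 2869 [ 0.5274 -0.4021] 0.011252467520534992
ped 3405 [ 0.5298 -0.4007] 0.025619858875870705
```

View pics/w9.png

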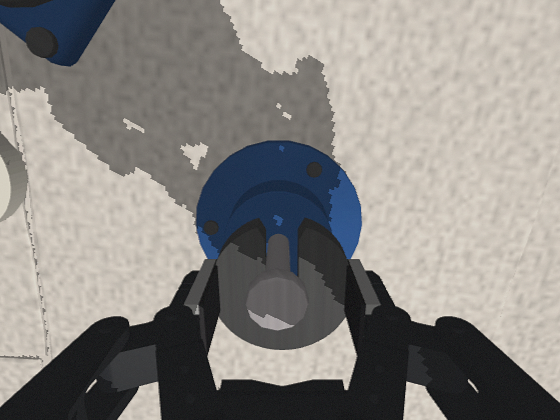

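Emit:
drive_tool(steps=[[[0.3,0,0,0],[0.6,0,0,0],[0.9,0,0,0],[0.9,0,0,0]]])

```text
time: 23.8
tcp_pos: [0.5242, -0.4046, 0.0373]
ee_rot: [180.0, -0.0, 19.9]
force: [0.8, 0.4, -1.2]
grip_width: 0.634
grip_force: 63.7
```

Emit:
drive_tool(steps=[[[0.15,0,0,0],[0.3,0,0,0],[0.3,0,0,0]]])

```text
time: 24.1
tcp_pos: [0.5269, -0.4036, 0.0373]
ee_rot: [180.0, -0.0, 19.9]
force: [0.0, -0.7, -2.0]
grip_width: 0.636
grip_force: 63.7
```

```bash
python3 -c "
from h import *
st()"
```

```text
{'time': np.float64(24.1), 'tcp_pos': array([ 0.527, -0.404,  0.037]), 'ee_rot': array([ 1.79997e+02, -2.00000e-03,  1.99000e+01]), 'joint_pos': array([-47.7,  43.1,  69. ,   0. ,  67.9,  22.4]), 'force': array([ 0.003, -0.673, -2.014]), 'ft_torque': array([ 0.051,  0.011, -0.07 ]), 'grip_width': np.float64(0.636), 'grip_force': np.float64(63.738)}
```

Emit:
drive_tool(steps=[[[0.1,0,0,0],[0.2,0,0,0],[0.2,0,0,0]]])

```text
time: 24.4
tcp_pos: [0.5287, -0.4029, 0.0373]
ee_rot: [180.0, -0.0, 19.9]
force: [-1.2, -0.2, -2.1]
grip_width: 0.631
grip_force: 63.7
```

Emit:
drive_tool(steps=[[[0.1,0,0,0],[0.2,0,0,0],[0.2,0,0,0]]])

```text
time: 24.7
tcp_pos: [0.5303, -0.4024, 0.0373]
ee_rot: [-180.0, 0.0, 19.9]
force: [-2.3, -0.4, -1.1]
grip_width: 0.639
grip_force: 63.8
```

Emit:
drive_tool(steps=[[[-0.2,0,0,0],[-0.2,0,0.4,0],[-0.2,0,0.7,0],[-0.2,0,0.7,0]]])

```text
time: 25.1
tcp_pos: [0.5285, -0.4027, 0.0296]
ee_rot: [-179.9, 0.0, 19.9]
force: [0.3, -0.3, -0.4]
grip_width: 0.634
grip_force: 63.7
```

Emit:
drive_tool(steps=[[[0,0,0.1,0],[0,0,0.2,0],[0,0,0.2,0]]])

```text
time: 25.4
tcp_pos: [0.5287, -0.403, 0.0287]
ee_rot: [180.0, -0.0, 19.9]
force: [-0.6, 0.9, 1.3]
grip_width: 0.631
grip_force: 64.0
```

```bash
python3 -c "
from h import *
st()"
```

```text
{'time': np.float64(25.4), 'tcp_pos': array([ 0.529, -0.403,  0.029]), 'ee_rot': array([ 1.79972e+02, -1.10000e-02,  1.98940e+01]), 'joint_pos': array([-47.5,  43.8,  69.2,  -0. ,  67. ,  22.6]), 'force': array([-0.604,  0.914,  1.348]), 'ft_torque': array([0.118, 0.067, 0.049]), 'grip_width': np.float64(0.631), 'grip_force': np.float64(64.01)}
```

Emit:
drive_tool(steps=[[[0,0,0,0],[0,0,0,0],[0,0,0,0],[0,0,0,0],[0,0,-3,0],[0,0,-7,0],[0,0,-11,0],[0,0,-11,0]]], hand=7.4)

```text
time: 26.2
tcp_pos: [0.5303, -0.4046, 0.1446]
ee_rot: [179.4, -0.2, 19.9]
force: [0.2, 0.3, -0.3]
grip_width: 0.867
grip_force: 0.0
```

Emit:
drive_tool(steps=[[[-4,0,-3,0],[-8,0,-6,0],[-8,0,-6,0]]])

```text
time: 26.5
tcp_pos: [0.4509, -0.4329, 0.2023]
ee_rot: [179.6, -0.0, 19.7]
force: [0.1, -0.3, -0.4]
grip_width: 0.867
grip_force: 0.0
```

```bash
cat > post.py <<'E'
from h import *
import sys
m=viewer.camera_model('wrist');st();p,d,_=cap('wrist');save(p,sys.argv[1]);z=float(sys.argv[2])
for k in (80,100):
    o=weightfit(p,m,.527,-.402,z=z,half=.055,dark=k);print('weight',np.round(o[:4],4))
P=pts(d,m);q=P[(abs(P[...,2]-.079)<.003)&(np.hypot(P[...,0]-.526,P[...,1]+.4015)<.02)]
e=cv2.minEnclosingCircle(q[:,:2].astype(np.float32));print('head',len(q),np.round(e[0],4),e[1])
q=P[(abs(P[...,2]-z)<.004)&(np.hypot(P[...,0]-.527,P[...,1]+.402)<.04)]
A=np.c_[q[:,:2]-[.527,-.402],np.ones(len(q))];print('plane',len(q),np.linalg.lstsq(A,q[:,2],rcond=None)[0].round(4))
e=cv2.minEnclosingCircle(q[:,:2].astype(np.float32));print('disc',np.round(e[0],4),e[1])
E
python3 post.py w10.png .042; python3 -c "
from h import *
mv(.397,-.202,.2,90)"
```

```text
{'time': np.float64(26.5), 'tcp_pos': array([ 0.451, -0.433,  0.202]), 'ee_rot': array([ 1.7962e+02, -4.4000e-02,  1.9680e+01]), 'joint_pos': array([-54.6,  30.4,  64.6,  -0.1,  84.6,  15.7]), 'force': array([ 0.128, -0.325, -0.44 ]), 'ft_torque': array([ 0.065, -0.01 , -0.024]), 'grip_width': np.float64(0.867), 'grip_force': np.float64(0.0)}
weight [ 0.5295 -0.402  21.      0.54  ]
weight [  0.5305  -0.4105 240.       0.53  ]
head 704 [ 0.527  -0.4019] 0.010961927473545074
plane 3205 [ 0.0003 -0.0003  0.0417]
disc [ 0.5293 -0.4016] 0.031057462096214294
rows cm/rad: [2.56, -23.47, 0.01, -1.226]
```

View pics/w10.png

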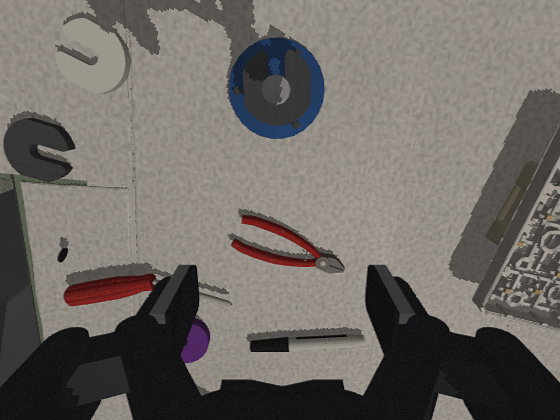

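Emit:
drive_tool(steps=[[[2.6,-23.5,0,1.91],[2.6,-23.5,0,1.91],[2.6,-23.5,0,1.91],[2.6,-23.5,0,1.91],[2.6,-23.5,0,1.91],[2.6,-23.5,0,1.91],[2.6,-23.5,0,1.91],[2.6,-23.5,0,1.91]]])

```text
time: 27.35
tcp_pos: [0.3981, -0.1993, 0.1974]
ee_rot: [-180.0, 0.1, -49.1]
force: [-0.9, -0.2, -0.5]
grip_width: 0.866
grip_force: 0.0
```

Emit:
drive_tool(steps=[[[0,0,0,0.14],[0,0,0,0.28],[0,0,0,0.42],[0,0,0,0.56],[0,0,0,0.7],[0,0,0,0.71],[0,0,0,0.71]]])

```text
time: 28.05
tcp_pos: [0.398, -0.1999, 0.1976]
ee_rot: [179.9, 0.1, -89.3]
force: [0.1, -0.1, 0.2]
grip_width: 0.869
grip_force: 0.0
```

```bash
python3 wf.py w11.png .397 -.202;python3 -c "
from h import *
mv(.396,-.202,.010,-90)"
```

```text
{'time': np.float64(28.05), 'tcp_pos': array([ 0.398, -0.2  ,  0.198]), 'ee_rot': array([ 1.79946e+02,  5.60000e-02, -8.93230e+01]), 'joint_pos': array([-42. ,  13.2,  93.2,   0. ,  73.7, 137.4]), 'force': array([ 0.066, -0.054,  0.239]), 'ft_torque': array([0.044, 0.029, 0.047]), 'grip_width': np.float64(0.869), 'grip_force': np.float64(0.0)}
[  0.3915  -0.2125 180.      -0.27  ]
[ 3.970e-01 -2.035e-01  2.730e+02  9.400e-01]
[ 3.970e-01 -2.035e-01  2.730e+02  8.700e-01]
top z 0.2774879026159871
rows cm/rad: [0.20, 0.20, 18.78, 0.012]
```

Emit:
drive_tool(steps=[[[0.3,0.1,4,0],[0.3,0.1,8,0],[0.3,0.1,12,0],[0.3,0.1,15,0],[0.3,0.1,17,0],[0.3,0.1,18,0],[0.3,0.1,18.7,0],[0.3,0.1,18.7,0]]], hand=7.2)

```text
time: 28.9
tcp_pos: [0.397, -0.2034, 0.0112]
ee_rot: [180.0, 0.0, -89.5]
force: [0.1, 0.1, 0.4]
grip_width: 0.842
grip_force: 0.0
```

Emit:
drive_tool(steps=[[[0,0,0.3,0],[0,0,0.6,0],[0,0,0.9,0],[0,0,1.1,0],[0,0,1.1,0]]])

```text
time: 29.4
tcp_pos: [0.3968, -0.2034, 0.0002]
ee_rot: [180.0, 0.0, -89.5]
force: [-0.2, -0.0, 0.2]
grip_width: 0.842
grip_force: 0.0
```

Emit:
drive_tool(steps=[[[0,0,0.1,0],[0,0,0.1,0],[0,0,0.1,0],[0,0,0.1,0],[0,0,0.1,0]]], hand=4.5, newtons=60)

```text
time: 29.9
tcp_pos: [0.397, -0.2035, -0.0004]
ee_rot: [-180.0, -0.0, -89.5]
force: [-1.1, 1.0, 5.0]
grip_width: 0.64
grip_force: 62.8
```

```bash
python3 -c "
from h import *
st()"
```

```text
{'time': np.float64(29.9), 'tcp_pos': array([ 0.397, -0.203, -0.   ]), 'ee_rot': array([-1.79984e+02, -2.20000e-02, -8.95350e+01]), 'joint_pos': array([-42.4,  31.2, 107.9,  -0. ,  40.9, 137.1]), 'force': array([-1.078,  1.007,  5.011]), 'ft_torque': array([0.039, 0.288, 0.029]), 'grip_width': np.float64(0.64), 'grip_force': np.float64(62.843)}
```

Emit:
drive_tool(steps=[[[0,0,-2,0],[0,0,-6,0],[0,0,-10,0],[4,-4,-10,0],[7,-7.5,-10,0],[10,-11,-10,0],[12.4,-13,-10,0],[12.4,-13,-10,0]]])

```text
time: 30.7
tcp_pos: [0.5295, -0.3289, 0.0982]
ee_rot: [-180.0, -0.1, -89.6]
force: [-0.5, 0.8, -1.8]
grip_width: 0.63
grip_force: 64.9
```

Emit:
drive_tool(steps=[[[0,0,2,0],[0,0,4,0],[0,0,5,0],[0,0,5,0]]])

```text
time: 31.1
tcp_pos: [0.527, -0.3255, 0.0479]
ee_rot: [179.9, 0.1, -89.5]
force: [1.5, 0.3, -2.2]
grip_width: 0.629
grip_force: 64.9
```

```bash
sed -i 's/.0014+.012/.0004+.012/' held.py; python3 held.py w12.png
```

```text
{'time': np.float64(31.1), 'tcp_pos': array([ 0.527, -0.325,  0.048]), 'ee_rot': array([ 1.79854e+02,  1.38000e-01, -8.95390e+01]), 'joint_pos': array([-42.6,  38.8,  76.6,   0. ,  64.8, 136.9]), 'force': array([ 1.491,  0.314, -2.185]), 'ft_torque': array([-0.005, -0.025,  0.009]), 'grip_width': np.float64(0.629), 'grip_force': np.float64(64.856)}
weight [  0.5271  -0.328  273.       0.81  ] off [-0.0005 -0.002 ]
weight [  0.5271  -0.328  273.       0.79  ] off [-0.0005 -0.002 ]
head 3816 [ 0.527  -0.4019] 0.011066405102610588
ped 787 [ 0.5454 -0.3959] 0.009677178226411343
```

View pics/w12.png

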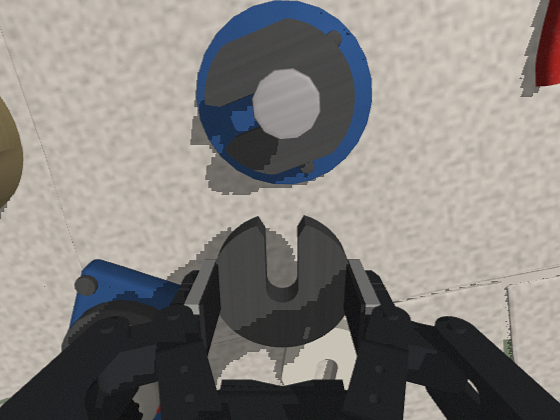

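Emit:
drive_tool(steps=[[[1,0,0,0],[2,0,0,0],[3,0,0,0],[4,0,0,0],[5,0,0,0],[5.7,0,0,0],[6.3,0,0,0],[6.3,0,0,0]]])

```text
time: 31.95
tcp_pos: [0.5282, -0.3902, 0.0492]
ee_rot: [180.0, -0.0, -89.6]
force: [-0.4, -0.6, -1.6]
grip_width: 0.635
grip_force: 64.9
```

Emit:
drive_tool(steps=[[[0.4,0,0,0],[0.8,0,0,0],[1.1,0,0,0],[1.1,0,0,0]]])

```text
time: 32.35
tcp_pos: [0.5285, -0.4008, 0.0493]
ee_rot: [-180.0, -0.0, -89.6]
force: [-2.0, -1.5, -3.3]
grip_width: 0.635
grip_force: 64.9
```

Emit:
drive_tool(steps=[[[0.1,0,0,0],[0.2,0,0,0],[0.2,0,0,0]]])

```text
time: 32.65
tcp_pos: [0.5285, -0.4024, 0.0493]
ee_rot: [-180.0, -0.0, -89.5]
force: [-0.8, 0.4, -1.8]
grip_width: 0.638
grip_force: 64.9
```

Emit:
drive_tool(steps=[[[0.1,0.1,0,0],[0.2,0.1,0,0],[0.2,0.1,0,0]]])

```text
time: 32.95
tcp_pos: [0.5276, -0.4045, 0.0494]
ee_rot: [-180.0, -0.0, -89.5]
force: [-0.2, 0.2, -1.5]
grip_width: 0.633
grip_force: 64.9
```

```bash
python3 held.py w13.png
```

```text
{'time': np.float64(32.95), 'tcp_pos': array([ 0.528, -0.404,  0.049]), 'ee_rot': array([-1.79982e+02, -8.00000e-03, -8.95490e+01]), 'joint_pos': array([-47.7,  42.4,  68.2,   0. ,  69.4, 131.9]), 'force': array([-0.203,  0.225, -1.477]), 'ft_torque': array([-0.005, -0.057,  0.036]), 'grip_width': np.float64(0.633), 'grip_force': np.float64(64.919)}
weight [ 0.5281 -0.4049 93.      0.64  ] off [ 0.0005 -0.0005]
weight [ 0.5266 -0.4049 75.      0.56  ] off [-0.001  -0.0005]
head 2217 [ 0.5273 -0.4024] 0.01135270856320858
ped 334 [ 0.5296 -0.4171] 0.026623286306858063
```

View pics/w13.png

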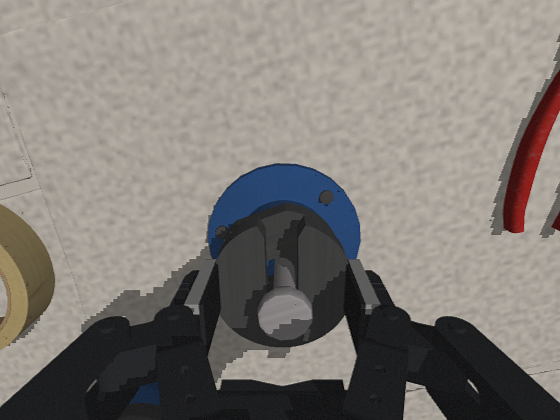

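Emit:
drive_tool(steps=[[[0.1,0,0,0],[0.2,0,0,0],[0.2,0,0,0]]])

```text
time: 33.3
tcp_pos: [0.5276, -0.4047, 0.0492]
ee_rot: [180.0, 0.2, -89.5]
force: [1.1, 6.2, 1.2]
grip_width: 0.635
grip_force: 65.3
```

Emit:
drive_tool(steps=[[[0.1,0,0,0],[0.1,0,0,0]]])

```text
time: 33.5
tcp_pos: [0.5276, -0.4048, 0.0492]
ee_rot: [179.9, 0.3, -89.5]
force: [-0.1, 11.2, 2.4]
grip_width: 0.636
grip_force: 65.4
```

Emit:
drive_tool(steps=[[[-0.2,0,0,0],[-0.4,0,0,0],[-0.4,0,0.35,0],[-0.4,0,0.65,0],[-0.4,0,0.65,0]]])

```text
time: 34.0
tcp_pos: [0.5272, -0.4034, 0.0421]
ee_rot: [180.0, 0.0, -89.6]
force: [-0.3, -0.5, -1.5]
grip_width: 0.631
grip_force: 64.9
```

Emit:
drive_tool(steps=[[[0,0,0.1,0],[0,0,0.15,0],[0,0,0.15,0]]])

```text
time: 34.3
tcp_pos: [0.5275, -0.4036, 0.0417]
ee_rot: [-180.0, -0.0, -89.5]
force: [-1.1, -0.2, 2.4]
grip_width: 0.633
grip_force: 65.3
```

Contact; release and rise.

Emit:
drive_tool(steps=[[[0,0,0,0],[0,0,0,0],[0,0,0,0],[0,0,0,0],[0,0,-3,0],[0,0,-7,0],[0,0,-11,0],[0,0,-11,0]]], hand=7.4)

```text
time: 35.1
tcp_pos: [0.5291, -0.4049, 0.1576]
ee_rot: [-179.6, -0.5, -89.5]
force: [0.0, 0.5, 0.5]
grip_width: 0.864
grip_force: 0.0
```

Emit:
drive_tool(steps=[[[-4,0,-1,0],[-8,0,-1,0],[-9,0,-1,0],[-9,0,-1,0]]])

```text
time: 35.5
tcp_pos: [0.5269, -0.3121, 0.1613]
ee_rot: [180.0, 0.0, -89.4]
force: [0.2, -0.5, 0.7]
grip_width: 0.867
grip_force: 0.0
```

```bash
python3 post.py w14.png .054; python3 -c "
from h import *
mv(.602,-.1055,.12,-90);mv(.602,-.1055,.06,-90)"
```

```text
{'time': np.float64(35.5), 'tcp_pos': array([ 0.527, -0.312,  0.161]), 'ee_rot': array([ 1.79985e+02,  1.30000e-02, -8.94340e+01]), 'joint_pos': array([-41.7,  31.2,  70.3,  -0. ,  78.5, 137.7]), 'force': array([ 0.203, -0.484,  0.718]), 'ft_torque': array([-0.04 ,  0.032,  0.014]), 'grip_width': np.float64(0.867), 'grip_force': np.float64(0.0)}
weight [  0.5325  -0.396  231.       0.65  ]
weight [  0.528   -0.4025 273.       0.58  ]
head 1018 [ 0.5273 -0.4022] 0.010981046594679356
plane 4956 [0.0002 0.0009 0.0537]
disc [ 0.5283 -0.4031] 0.031157609075307846
rows cm/rad: [-20.73, -7.69, 4.12, 0.009]
rows cm/rad: [-20.73, -7.69, 10.12, 0.009]
```

View pics/w14.png

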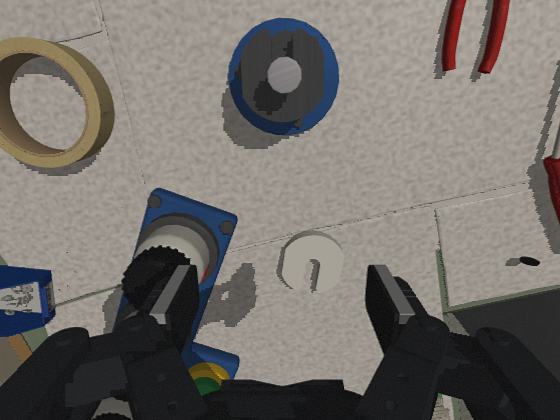

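Emit:
drive_tool(steps=[[[-5,-2,0,-0.06],[-10,-4,0,-0.12],[-15,-6,0,-0.19],[-18,-7.5,0,-0.26],[-20,-7.9,0,-0.26],[-20,-7.9,0,-0.26]]], hand=0)

```text
time: 36.15
tcp_pos: [0.6051, -0.1114, 0.1607]
ee_rot: [180.0, 0.0, -74.5]
force: [0.2, -0.1, -0.4]
grip_width: -0.001
grip_force: 0.0
```

```bash
python3 - <<'E'
from h import *
st()
for n in('top','scene'):
    p,d,z=cap(n);P=pts(d,z)
    hsv=cv2.cvtColor(p,cv2.COLOR_RGB2HSV)
    for c in((.682,-.087),(.65,-.1712),(.618,-.255)):
        M=(abs(P[...,2]-.086)<.005)&(np.hypot(P[...,0]-c[0],P[...,1]-c[1])<.03)
        red=M&(hsv[...,1]>150)&((hsv[...,0]<8)|(hsv[...,0]>172))&(p[...,0]>110)
        if red.sum(): w=P[red][:,:2].mean(0)-P[M][:,:2].mean(0);print(n,M.sum(),red.sum(),np.degrees(np.arctan2(w[1],w[0])).round(1))
    save(p,n+'9.png')
mv(.604,-.112,.05,-74.6)
E
```

```text
{'time': np.float64(36.15), 'tcp_pos': array([ 0.605, -0.111,  0.161]), 'ee_rot': array([ 1.79988e+02,  1.90000e-02, -7.45110e+01]), 'joint_pos': array([-21.4,  31.5,  69.9,   0. ,  78.7, 143.1]), 'force': array([ 0.175, -0.103, -0.421]), 'ft_torque': array([-0.044, -0.027,  0.024]), 'grip_width': np.float64(-0.001), 'grip_force': np.float64(0.0)}
top 377 27 156.7
top 384 25 158.2
scene 358 23 164.4
rows cm/rad: [-0.21, -0.01, 11.09, -0.002]
```

Emit:
drive_tool(steps=[[[0,0,4,0],[0,0,8,0],[0,0,10,0],[0,0,11,0],[0,0,11,0]]])

```text
time: 36.75
tcp_pos: [0.6038, -0.1141, 0.0504]
ee_rot: [179.9, 0.1, -74.8]
force: [-0.1, 0.7, 1.1]
grip_width: 0.0
grip_force: 0.0
```

Emit:
drive_tool(steps=[[[0,0,0.5,0],[0,0,0.9,0],[0,0,1.2,0],[0,0,1.2,0]]])

```text
time: 37.15
tcp_pos: [0.6044, -0.1129, 0.0396]
ee_rot: [-180.0, -0.0, -74.6]
force: [-0.0, -0.2, 2.0]
grip_width: -0.0
grip_force: 0.8
```

Emit:
drive_tool(steps=[[[0,0,0.3,0],[0,0,0.5,0],[0,0,0.7,0],[0,0,0.7,0],[0,0,0.7,0]]])

```text
time: 37.65
tcp_pos: [0.6046, -0.113, 0.0339]
ee_rot: [-179.9, -0.1, -74.6]
force: [-3.7, -0.6, 14.0]
grip_width: 0.004
grip_force: 6.9
```

Emit:
drive_tool(steps=[[[0,0,0,0],[0,0,-2,0],[0,0,-6,0],[0,0,-11,0],[0,0,-16,0],[0,0,-20,0],[0,0,-20,0],[0,0,-20,0]]])

```text
time: 38.45
tcp_pos: [0.6041, -0.1125, 0.2323]
ee_rot: [-180.0, -0.0, -74.6]
force: [-0.6, 0.2, -1.1]
grip_width: 0.0
grip_force: 0.0
```

```bash
python3 - <<'E'
from h import *
st()
p,d,z=cap('scene');P=pts(d,z);save(p,'s9.png')
q=P[(abs(P[...,2]-.054)<.004)&(np.hypot(P[...,0]-.527,P[...,1]+.402)<.04)];print(len(q),q.mean(0))
hsv=cv2.cvtColor(p,cv2.COLOR_RGB2HSV)
for c in((.682,-.087),(.65,-.1712),(.618,-.255)):
    M=(abs(P[...,2]-.086)<.005)&(np.hypot(P[...,0]-c[0],P[...,1]-c[1])<.03)
    red=M&(hsv[...,1]>150)&((hsv[...,0]<8)|(hsv[...,0]>172))&(p[...,0]>110)
    if red.sum(): w=P[red][:,:2].mean(0)-P[M][:,:2].mean(0);print(M.sum(),red.sum(),np.degrees(np.arctan2(w[1],w[0])).round(1))
E
```

```text
{'time': np.float64(38.45), 'tcp_pos': array([ 0.604, -0.113,  0.232]), 'ee_rot': array([-1.79969e+02, -1.30000e-02, -7.46380e+01]), 'joint_pos': array([-21.6,  28.4,  63.2,   0. ,  88.4, 143.1]), 'force': array([-0.577,  0.239, -1.143]), 'ft_torque': array([-0.004,  0.022,  0.029]), 'grip_width': np.float64(0.0), 'grip_force': np.float64(0.0)}
1 [ 0.53724823 -0.37405836  0.05137405]
362 24 165.7
271 25 -178.5
```

View pics/s9.png

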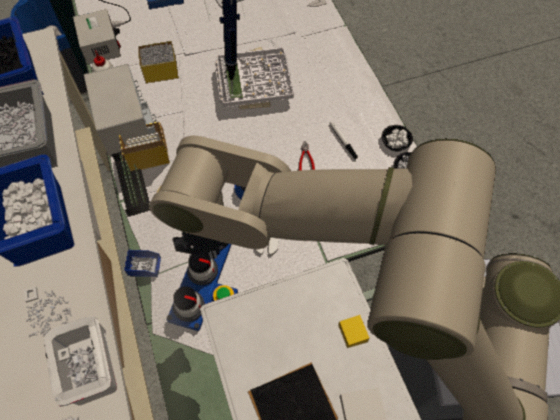

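```bash
python3 -c "
from plant import r
print(r.close_job())"
```

```text
the job is handed in; nothing more can be done
None
```

The job is handed in with no verdict returned: all three caps were screwed home, both weights found are flat on the stem with their slots about 110° apart, and the start button was pressed to its stop last.

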